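# Draw a vise plate into line with a bull pin

### The arm

A 7-joint arm with a two-finger parallel gripper is mounted at the origin on the work surface. World frame = base frame: x ahead of the robot, y to its left, z up, the work surface at z = 0. Lengths are in m, angles in rad, forces in N, time in s.
With the tool pointing down it reaches from about 0.35 to 0.9 m from the base axis. Payload 8.1 kg.
Tool frame: the origin (TCP) lies on the centre line of the jaws, within the pads' length; the fingertips stand 19 mm ahead of it and the grasp point (between the pads) is the TCP; z points along the fingers, y is the direction in which the jaws open and shut (so a half turn about z gives the same grasp; the last joint's range is limited). The gripper opens to 92 mm and grips with 3 to 60 N. Pads are 19 mm wide; open, the fingers measure 130 mm over their backs; the gripper's body (75 mm by 190 mm) begins 47 mm behind the grasp point.
Start: joints at [1.214, 0.434, 0.025, 1.573, -0.012, 1.134, -0.075], TCP at [0.157, -0.605, 0.246] pointing down, gripper open.
Joint ranges: [-2.62, 2.62], [-0.44, 2.09], [-1.27, 1.32], [0.08, 2.57], [-1.32, 4.46], [0.12, 2], [-2.74, 2.74]. Speed limits (rad/s): [2.22, 2.22, 3.01, 3.01, 3.14, 3.14, 3.14].

### API

Orientations are given as a rotation vector (axis times angle).
In Python, from cell import monitor, imaging, workorder, outline_of gives the robot as it stands.
- The arm moves only by the tool move_arm, never from a script. Its argument "series" is a list of rows, each a list of 6 numbers: the shift along the world's x, y, z in cm, then the turn, a rotation vector about the world's x, y, z in degrees. A call has 1 to 8 rows; each row shifts and turns the commanded pose from where the row before left it; what a row does not reach is not made up. A row lasts 1/10 s, in which the tool goes at most 50 mm and 8.59 degrees, less where a joint would pass 70% of its speed; a pose out of reach is approached as far as the arm can. A call with a gripper value outside its range is refused whole. "grip" is the opening, from 0 (shut) to 1 (fully open), set as the call begins (left out, the last holds). The fingers move at their own pace and stop on an object; "force" is the grip in N (left out, the last holds). Time passes only in rows, so rows that do not move let the fingers close. It gives the time, the measured TCP pose, the force and the opening at its end, in the units of the state.
- monitor.observe(): the state, without advancing time (a new reading comes with each control period).
- imaging.get_image(name): name is "side" or "top"; returns a dict with "color" (384x512x3 uint8, red, green, blue), "fx", "fy", "cx", "cy" (pixels), "dist_coeffs" ([k1, k2, p1, p2, k3] as OpenCV has them; the pictures are not rectified), "rvec" (rotation vector, rad) and "tvec" (3), from world to camera coordinates, as OpenCV has them. Camera axes: x right, y down, z forward; pixel columns grow to the right and rows downward; lengths in m; the calibration is good to about 2 mm. A picture is of the moment at which its call begins. There is no depth.
- workorder.sign_off(): hands the job in, once; it reports no verdict.
Trained networks look in the newest picture that a camera, given by its name, has taken for a name from the list of things; names that differ only in an ending like _2 or _b are one class to them, and where a whole thing is asked for, a point or a joint stands for the part that bears it (a point fixed in the world has none). Each returns a list of dicts, best first, with "p" (0 to 1); they miss things now and then, are a little off and sometimes report something else, mostly with a low value. They report only what shows in the picture. A call takes as long as a camera call. They do not tell look-alikes from the thing itself.
- outline_of(camera, thing): "mask" (384x512 bool, what is visible of it) and "rect" ([left, top, width, height] in pixels, round what is visible of it).
The state is a dict: "clock": time; "joints": joint angles; "dq": joint speeds; "joint_efforts": joint torques, N m; "position": TCP position; "ee_rot": TCP orientation; "force": force on the tool from outside, world axes, zero at the start; "ft_torque": the same for the moment, N m; "width": opening from 0.0 (shut) to 1.0 (fully open).
Only numpy, scipy, OpenCV 4.12 (cv2) and the standard library are available. Lean on these libraries where they do the work, as an engineer would, in place of code of your own. Each camera call takes 0.05 s, during which the arm holds its last target. There are 200 camera calls.

### The job

The vise's mounting plate hangs on one loose bolt and has swung out of line with the riser under it. Push the vise round until the plate's near right corner hole overlaps the riser's, then take the yellow-handled bull pin from the wooden rack and drive it down through both holes, so that its taper draws the plate into line; leave it standing fully home, collar down on the plate. Leave the rack's other tools, the two standing bolts, the tape measure and the jar where they are.

Things in the scene. Friction and masses are not known exactly. Their poses are not given: they have to be found in the camera images.
- riser: Dark steel vise riser fixed to the bench: foot, 90 mm square column, top flange 180 (x) x 260 (y) x 16 mm with its upper face 112 mm above the bench. Origin: centre of the foot on the bench; at yaw 0 its -x side faces the robot, +y is left. Open 20 mm holes in the flange at (-65,-105), (-65,+105), (+65,-105) mm; pivot bolt at (+65,+105).
- riser_hole (a point): Centre of the flange's near right hole (-65,-105 mm in the riser's frame), at the flange's upper face, 112 mm above the bench. 20 mm in diameter, right through the 16 mm flange, open air below down to the bench. The lower hole of the pair.
- plate (a joint): Swing (rad) of the steel plate with the blue vise about the pivot bolt: 0 = in line with the flange, positive = clockwise seen from above, its near right hole gone towards the robot and left. Starts at 0.07 to 0.15, turns from -0.3 to 0.3, stays where left (0.7 N m of friction). The near right hole is 247 mm from the pivot.
- plate_hole (a point): Centre of the near right corner hole of the plate, at its upper face, 122 mm above the bench: the upper hole of the pair, 20 mm in diameter. The plate, 180 (x) x 260 (y) x 10 mm, lies on the flange. Axes: the plate's, parallel to the riser's at joint 0. The vise stands from 40 mm in +x of this point; its screw handle, up to 60 mm above the plate, begins 45 mm in +x of it.
- vise_side (a point): Point on the blue vise's flat upright near side (facing the plate's -x), 139 mm above the bench: push here towards the plate's +x. The side spans 122 to 156 mm above the bench, 20 mm to the right (-y) of this point and 65 mm to its left, where a bolting lug begins; the plate before it is clear for 65 mm. The jaws rise to 57 mm above the plate. Axes: the plate's.
- pivot_bolt (a point): Top centre of the hex head of the loose bolt about which the plate turns, at the plate's far left corner, 134 mm above the bench.
- rack: Fixed wooden bench rack, 240 (x) x 76 (y) mm, top 115 mm above the bench, left or right of the riser (a blue bin of bolts on the other side). Three 24 mm holes along its x at -78, 0, +78 mm: the bull pin hangs in the middle one, a chisel and a screwdriver (handles 30 mm thick, 83 mm tall) in the others. Origin: centre of its foot on the bench.
- pin_grip (a point): Middle of the bull pin's yellow grip (24 mm diameter, 53 mm long), 129.5 mm above the point, 33.5 mm above the collar's underside. Pin: 156 mm, 0.34 kg, round; point 6 mm in diameter, tapering up to 18.8 mm over 68 mm, parallel for 28 mm up to the collar (32 mm diameter, 7 mm thick), then the grip. It hangs upright by its collar with 3 mm of play. z = its axis, up.
- pin_tip (a point): Centre of the bull pin's point (its lowest end), on its axis.
- pin_seat (a point): Centre of the underside of the bull pin's collar, 96 mm above its point; it rests on the plate's upper face when the pin is fully home.
- chisel: Wood chisel with a wooden handle, in the rack. Bystander.
- driver: Screwdriver with a red handle, in the rack. Bystander.
- bolt1: Hex bolt standing on its head on the bench, 65 mm tall. Bystander.
- bolt2: Another such bolt. Bystander.
- tape: Yellow tape measure on the bench. Bystander.
- jar: Amber glass jar on the bench. Bystander.
Things that resemble listed ones, but are neither listed nor needed, are in the scene too. Leave any blue look-alike of the part that bears pin_grip alone.

How it is judged:
By the outcome, as a careful person would: the job done as asked, in the order asked, and still so for the second after the job is handed in, with the robot touching nothing.
It also fails if it takes over 61 s, if anything falls off the work surface, if the arm or the gripper's body presses on something with over 40 N, if the wrist force passes 120 N, or if a joint passes its speed limit or range.

## Working session

There is one attempt and no reset: what is moved stays moved. The work goes in short steps, Python scripts to look and compute and a tool call to move; the robot and the scene stay as the last step left them, time stands still between calls to the robot, and variables do not carry over. Pictures are saved under pics/ and viewed, about 8 in all and at most 12, crops included, and the job is handed in when it is done.

Besides the shell and the picture viewer there is one more tool, called by a JSON object that holds its "method" and its "body". move_arm: Moves the arm, as the interface text tells. Its arguments: {"type":"object","properties":{"series":{"type":"array"},"grip":{"type":"number"},"force":{"type":"number"}},"required":["series"]}

```bash
mkdir -p pics; ls; cat > h.py <<'E'
import cv2,numpy as np
from cell import monitor,imaging,workorder,outline_of
def cam(n,f=None):
    im=imaging.get_image(n)
    if f: cv2.imwrite(f,im["color"][:,:,::-1])
    return im
def K(im): return np.array([[im["fx"],0,im["cx"]],[0,im["fy"],im["cy"]],[0,0,1]])
def ray(im,uv):
    p=cv2.undistortPoints(np.array([[uv]],float),K(im),np.array(im["dist_coeffs"]))[0,0]
    R=cv2.Rodrigues(np.array(im["rvec"],float))[0]
    t=np.array(im["tvec"],float)
    return -R.T@t, R.T@np.array([p[0],p[1],1])
def atz(im,uv,z):
    o,d=ray(im,uv); return o+d*(z-o[2])/d[2]
def proj(im,P):
    return cv2.projectPoints(np.array(P,float).reshape(-1,3),np.array(im["rvec"],float),np.array(im["tvec"],float),K(im),np.array(im["dist_coeffs"]))[0][:,0]
def tri(a,ua,b,ub):
    A=np.zeros((3,3));B=np.zeros(3)
    for im,u in((a,ua),(b,ub)):
        o,d=ray(im,u);d=d/np.linalg.norm(d);M=np.eye(3)-np.outer(d,d);A+=M;B+=M@o
    return np.linalg.solve(A,B)
E
python3 - <<'E'
from h import *
s=monitor.observe(); print({k:np.round(v,3) for k,v in s.items()})
t=cam("top","pics/t0.png"); d=cam("side","pics/s0.png")
for n,im in(("top",t),("side",d)):
    o,r=ray(im,(256,192)); print(n,o.round(3),r.round(3),im["fx"],im["dist_coeffs"])
    for th in("riser","plate","vise_side","pivot_bolt","rack","pin_grip","chisel","driver","bolt1","tape","jar"):
        try: print(n,th,[(x["rect"],round(x["p"],2)) for x in outline_of(n,th)[:3]])
        except Exception as e: print(th,e)
a=np.hstack([t["color"],d["color"]])
cv2.imwrite("pics/t0b.png",cv2.resize(t["color"],(800,600),interpolation=3)[:,:,::-1]);cv2.imwrite("pics/s0b.png",cv2.resize(d["color"],(800,600),interpolation=3)[:,:,::-1])
E
```

```text
pics
{'clock': np.float64(0.0), 'joints': array([ 1.214,  0.435,  0.025,  1.574, -0.012,  1.134, -0.075]), 'dq': array([-0.002, -0.001, -0.   , -0.001,  0.002, -0.   , -0.001]), 'joint_efforts': array([ 0.0000e+00, -6.6785e+01,  9.8500e-01, -3.1446e+01, -6.1000e-02,
        4.3000e-02,  0.0000e+00]), 'position': array([ 0.157, -0.605,  0.245]), 'ee_rot': array([-3.115, -0.397,  0.   ]), 'force': array([-0.057, -0.281, -1.18 ]), 'ft_torque': array([-0.03 ,  0.078,  0.011]), 'width': np.float64(0.999)}
top [0.494 0.05  1.403] [ 0.038 -0.019 -0.999] 433.21263941899656 [0.02107384 0.         0.         0.         0.        ]
top riser [([232.9, 147.1, 95.1, 74.1], 0.72)]
top plate [([230.7, 144.6, 93.8, 78.5], 0.83), ([142.0, 130.9, 19.0, 30.3], 0.53), ([339.7, 143.4, 6.0, 13.2], 0.25)]
top vise_side [([135.7, 218.2, 14.7, 9.3], 0.63), ([228.9, 145.7, 94.7, 74.6], 0.62), ([230.8, 146.7, 93.8, 71.8], 0.54)]
top pivot_bolt [([229.0, 148.9, 98.0, 77.2], 0.74), ([127.6, 242.6, 14.0, 12.1], 0.15)]
top rack [([125.2, 178.0, 47.9, 85.1], 0.81), ([227.0, 146.8, 99.4, 74.7], 0.59)]
top pin_grip [
[... 445 characters left out ...]
85 -0.705] 480.5024355649708 [-0.08323871  0.          0.          0.          0.        ]
side riser [([207.0, 133.4, 91.7, 93.4], 0.91)]
side plate [([207.4, 136.7, 91.6, 81.2], 0.58)]
side vise_side [([205.6, 134.3, 94.9, 80.5], 0.96)]
side pivot_bolt [([205.7, 134.1, 91.7, 83.8], 0.59)]
side rack [([200.3, 270.0, 108.5, 80.8], 0.98)]
side pin_grip [([248.3, 276.6, 13.0, 25.7], 0.79), ([256.8, 239.8, 13.8, 37.3], 0.78), ([251.2, 329.0, 12.4, 32.2], 0.61)]
side chisel [([279.5, 282.1, 11.8, 27.0], 0.79)]
side driver [([221.3, 256.8, 10.4, 24.9], 0.59)]
side bolt1 [([182.7, 255.7, 6.6, 20.1], 0.71)]
side tape [([154.2, 275.2, 29.9, 28.4], 0.82)]
side jar [([232.9, 109.0, 20.4, 34.9], 0.87)]
```

View pics/t0b.png

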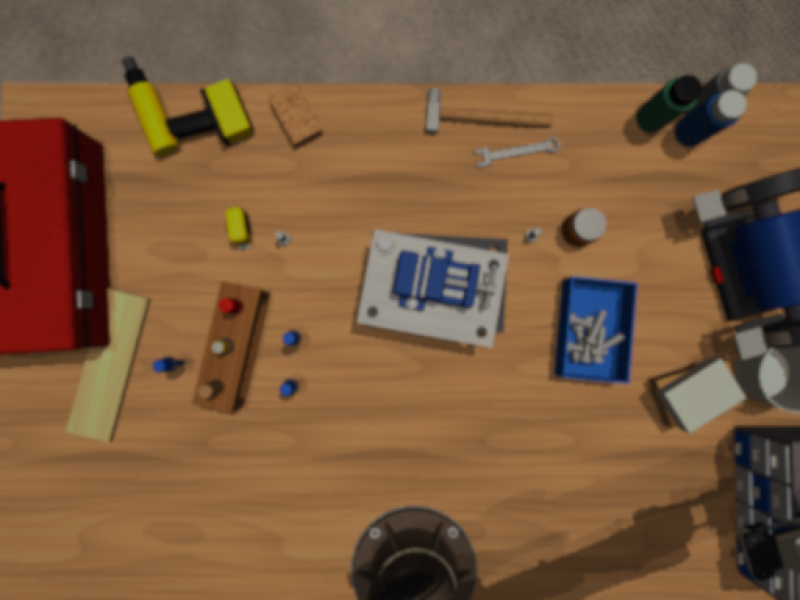

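View pics/s0b.png

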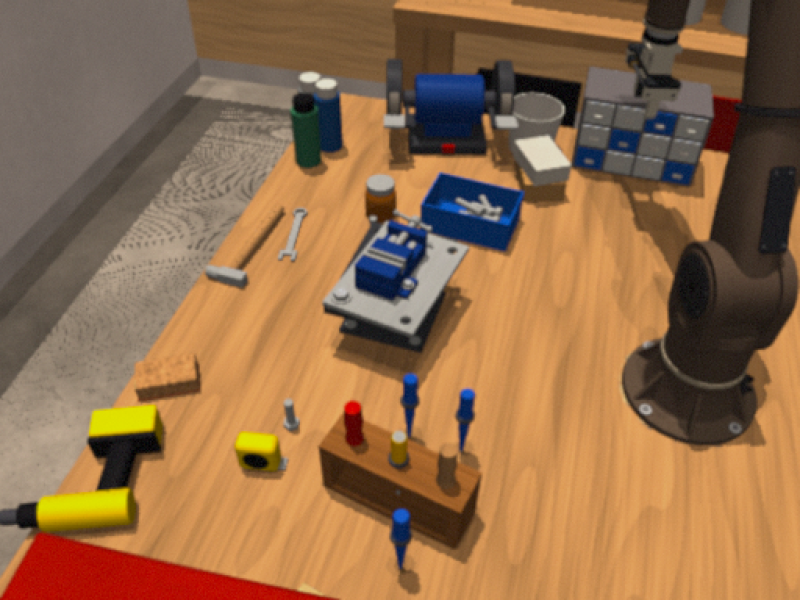

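Top view: rack left of the riser; at 800x600, yellow-capped pin at (219,346) in the rack's middle hole, between red driver (229,305) and brown chisel (208,390); blue look-alikes at (290,338), (287,388), (165,365). Plate with its near right hole at about (482,332), pivot at (383,243). In the side view the pin grip is at (399,450). Next I enlarge the plate and the pin for measuring.

```bash
python3 - <<'E'
import cv2,numpy as np
t=cv2.imread("pics/t0.png");s=cv2.imread("pics/s0.png")
a=cv2.resize(t[140:230,222:332],None,fx=7,fy=6.6,interpolation=2)
cv2.imwrite("pics/c1.png",cv2.resize(t[140:228,222:334],None,fx=6.5,fy=6.5,interpolation=2))
L=cv2.resize(t[180:260,125:205],None,fx=5,fy=5,interpolation=2);R=cv2.resize(s[235:315,215:295],None,fx=5,fy=5,interpolation=2)
cv2.imwrite("pics/c2.png",np.hstack([L,R]))
E
```

```text
(no output)
```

View pics/c1.png

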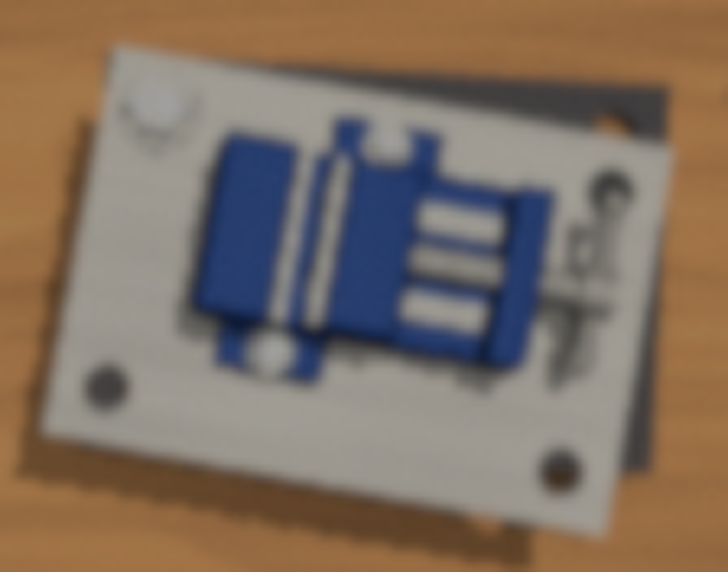

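View pics/c2.png

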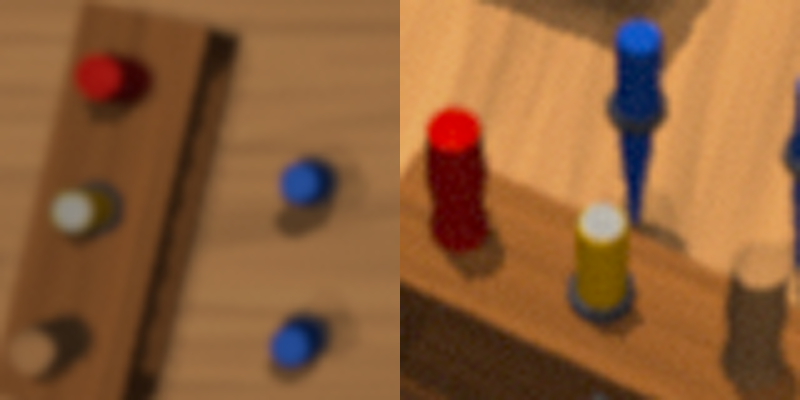

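The enlarged crop shows the plate's corners, holes and bolt, with the flange's dark far right corner showing behind. The second shows the pin: a white-topped, yellow grip with a steel collar standing on the rack between the red and brown handles. It is the only yellow one, and the blue ones stand on the bench outside the rack. I now fit the positions.

```bash
python3 - <<'E'
from h import *
from scipy.optimize import least_squares
t=cam("top");s=cam("side")
u=lambda x,y:((x+.5)/6.5-.5+222,(y+.5)/6.5-.5+140)
# plate frame centred
P=[(90,130),(90,-130),(-90,-130),(-90,130),(-65,-105),(-65,105),(65,-105)]
U=[u(118,46),u(674,150),u(606,536),u(44,434),u(561,471),u(106,387),u(611,189)]
P3=[(a/1e3,b/1e3,.122) for a,b in P]+[(.065,.105,.134)];U=np.array(U+[u(157,104)])
def T(p,X):
    c,s_=np.cos(p[2]),np.sin(p[2]);X=np.array(X);return np.c_[p[0]+c*X[:,0]-s_*X[:,1],p[1]+s_*X[:,0]+c*X[:,1],X[:,2]]
r=least_squares(lambda p:(proj(t,T(p,P3))-U).ravel(),[.55,0,-.15],loss="soft_l1")
print("plate",r.x.round(4));print((proj(t,T(r.x,P3))-U).round(1).tolist())
w=T(r.x,P3);print("holes",w[4:].round(4).tolist())
fc=atz(t,u(668,90),.112);fn=atz(t,u(651,470),.112);fl=atz(t,u(300,68),.112)
e=fc-fn;g=fl-fc
print("flange corner",fc.round(4),"yaw from right edge",np.arctan2(e[1],e[0]),"far edge",np.arctan2(-g[0],g[1]))
v=fc-w[7];print("pivot->corner dist",np.hypot(*v[:2]),"expected",np.hypot(.025,.235),"yaw",np.arctan2(v[1],v[0])-np.arctan2(-.235,.025))
a=(139.2-.4,222.3-.4);b=(255.5-.4,279.3-.4)
print("pin cap tri",tri(t,a,s,b).round(4),"at.175 top",atz(t,a,.175).round(4),"side",atz(s,b,.175).round(4))
for nm,q in(("red",(103,77)),("chisel",(35,353)),("blueA",(304,183)),("blueB",(294,346))):
    print(nm,atz(t,(125+q[0]/5-.4,180+q[1]/5-.4),.198 if nm in("red","chisel") else .156).round(3))
for q in((83,5),(210,25),(125,395)): print("rack edge",atz(t,(125+q[0]/5,180+q[1]/5),.115).round(3))
E
```

```text
plate [ 0.5664 -0.0363 -0.1845]
[[-0.5, -0.2], [0.1, -0.4], [-0.0, -0.0], [-0.1, -0.2], [0.0, 0.1], [0.2, 0.2], [0.0, 0.4], [0.3, 0.2]]
holes [[0.4832, -0.1276, 0.122], [0.5218, 0.0789, 0.122], [0.611, -0.1514, 0.122], [0.6495, 0.055, 0.134]]
flange corner [ 0.6587 -0.1796  0.112 ] yaw from right edge -0.053829169677429005 far edge -0.06186284745678055
pivot->corner dist 0.23477306664366762 expected 0.23632604596192947 yaw -0.06686533826630159
pin cap tri [0.4579 0.358  0.1714] at.175 top [0.4579 0.3571 0.175 ] side [0.4573 0.3604 0.175 ]
red [0.533 0.334 0.198]
chisel [0.381 0.37  0.198]
blueA [0.473 0.229 0.156]
blueB [0.38  0.234 0.156]
rack edge [0.577 0.365 0.115]
rack edge [0.565 0.29  0.115]
rack edge [0.347 0.338 0.115]
```

```bash
python3 - <<'E'
from h import *
t=cam("top")
u=lambda x,y:((x+.5)/6.5-.5+222,(y+.5)/6.5-.5+140)
p=np.array([.5664,-.0363]);th=-.1845;c,s=np.cos(th),np.sin(th);R=np.array([[c,-s],[s,c]])
for q in((340,338),(420,350),(515,367),(320,380)):
    print(q,[(R.T@(atz(t,u(*q),z)[:2]-p)).round(4).tolist() for z in(.122,.139,.156)])
piv=p+R@[.065,.105]
for yaw in(-.1845,-.075,-.062):
    c,s=np.cos(yaw),np.sin(yaw);Q=np.array([[c,-s],[s,c]])
    for n,l in(("approach",(-.065,-.04)),("contact",(-.0345,-.04)),("hole",(-.065,-.105))):
        print(yaw,n,(piv+Q@(np.array(l)-[.065,.105])).round(4))
E
```

```text
(340, 338) [[-0.0233, 0.0049], [-0.0242, 0.0058], [-0.025, 0.0067]]
(420, 350) [[-0.0221, -0.0319], [-0.023, -0.0305], [-0.0239, -0.0292]]
(515, 367) [[-0.0219, -0.0759], [-0.0228, -0.0739], [-0.0237, -0.072]]
(320, 380) [[-0.0438, 0.0105], [-0.0444, 0.0113], [-0.045, 0.0121]]
-0.1845 approach [ 0.4952 -0.0637]
-0.1845 contact [ 0.5251 -0.0693]
-0.1845 hole [ 0.4832 -0.1276]
-0.075 approach [ 0.5091 -0.0799]
-0.075 contact [ 0.5395 -0.0821]
-0.075 hole [ 0.5042 -0.1447]
-0.062 approach [ 0.5108 -0.0817]
-0.062 contact [ 0.5413 -0.0836]
-0.062 hole [ 0.5068 -0.1465]
```

{"method": "move_arm", "body": {"series": [[2.5, 4.2, 0, 0, 0, -7], [2.5, 4.2, 0, 0, 0, -7], [2.5, 4.2, 0, 0, 0, -7], [2.5, 4.2, 0, 0, 0, 0], [2.5, 4.2, 0, 0, 0, 0], [2.5, 4.2, 0, 0, 0, 0], [2.5, 4.2, 0, 0, 0, 0], [2.5, 4.2, 0, 0, 0, 0]], "grip": 0, "force": 20}}

```text
clock: 2.15
position: [0.3576, -0.2673, 0.2461]
ee_rot: [3.136, -0.177, 0.001]
force: [0.9, -0.8, -0.0]
width: 0.351
```

{"method": "move_arm", "body": {"series": [[2.6, 4.1, 0, 0, 0, 0], [2.6, 4.1, 0, 0, 0, 0], [2.6, 4.1, 0, 0, 0, 0], [2.7, 4.0, 0, 0, 0, 0], [2.7, 4.0, -1, 0, 0, 0], [0, 0, -4, 0, 0, 0], [0, 0, -4, 0, 0, 0], [0, 0, -1, 0, 0, 0]]}}

```text
clock: 2.95
position: [0.4866, -0.0656, 0.1425]
ee_rot: [-3.137, 0.176, 0.009]
force: [-0.3, -1.2, 0.3]
width: 0.003
```

{"method": "move_arm", "body": {"series": [[0, 0, 0.4, 0, 0, 0], [1, 0, 0, 0, 0, 0], [1, -0.2, 0, 0, 0, 0], [0.6, -0.2, 0, 0, 0, 0], [0.6, -0.2, 0, 0, 0, 0], [0, 0, 0, 0, 0, 0]]}}

```text
clock: 3.55
position: [0.5218, -0.0725, 0.1501]
ee_rot: [3.136, -0.178, 0.001]
force: [0.3, -0.9, -0.3]
width: 0.004
```

{"method": "move_arm", "body": {"series": [[0.4, -0.25, 0, 0, 0, 0], [0.4, -0.25, 0, 0, 0, 0], [0.4, -0.3, 0, 0, 0, 0], [0.3, -0.2, 0, 0, 0, 0], [0, 0, 0, 0, 0, 0]]}}

```text
clock: 4.05
position: [0.5356, -0.0827, 0.1495]
ee_rot: [3.136, -0.178, -0.002]
force: [-2.1, -1.5, 1.2]
width: 0.006
```

```bash
cat > p.py <<'E'
from h import *
import sys
from scipy.optimize import least_squares
t=cam("top","pics/t%s.png"%sys.argv[1]);s=cam("side","pics/s%s.png"%sys.argv[1])
cv2.imwrite("pics/b%s.png"%sys.argv[1],np.hstack([cv2.resize(i["color"][y:y+100,x:x+80],(400,500),interpolation=2)[:,:,::-1] for i,x,y in((t,265,135),(s,222,130))]))
print(monitor.observe()["position"].round(4),monitor.observe()["force"].round(1))
E
python3 p.py 1
```

```text
[ 0.5356 -0.0824  0.1495] [-1.9 -1.2 -1.3]
```

View pics/b1.png

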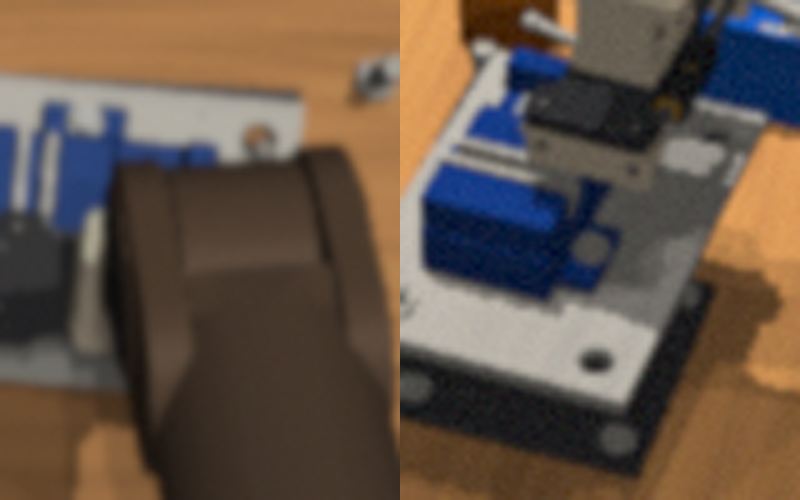

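```bash
python3 - <<'E'
from h import *
t=cam("top");s=cam("side")
u=lambda x,y:((x+.5)/5-.5+265,(y+.5)/5-.5+135)
v=lambda x,y:((x-400+.5)/5-.5+222,(y+.5)/5-.5+130)
piv=np.array([.6495,.055])
a=atz(t,u(302,93),.122);b=atz(t,u(2,73),.122);h=atz(t,u(258,138),.122)
d=a[:2]-piv;print(a,"yaw",np.arctan2(d[1],d[0])-np.arctan2(-.235,.025),"edge",np.arctan2(a[0]-b[0],b[1]-a[1]))
d=h[:2]-piv;print("hole",h,np.hypot(*d),np.arctan2(d[1],d[0])+np.pi/2)
for q,z,l in((v(628,403),.122,(-.155,.025)),(v(596,360),.122,(-.13,0)),(v(640,475),.096,(-.155,.025)),(v(711,288),.112,None)):
    p=atz(s,q,z);print(p.round(4), (lambda d:np.arctan2(d[1],d[0])-np.arctan2(l[1],l[0]))(p[:2]-piv)%6.2832-6.2832 if l else "")
E
```

```text
[ 0.65811451 -0.17974884  0.122     ] yaw -0.06930410309018842 edge -0.0687268103418959
hole [ 0.6313376  -0.15334316  0.122     ] 0.2091333223153518 -0.08695560025941984
[0.4947 0.099  0.122 ] -0.11700108475659743
[0.5198 0.0723 0.122 ] -0.13241209522682507
[0.4805 0.1254 0.096 ] -0.23484516390987942
[ 0.4731 -0.0109  0.112 ]
```

{"method": "move_arm", "body": {"series": [[-2.0, 0, 0, 0, 0, 0], [-1.0, 0, 3, 0, 0, 0], [0, 0, 4.5, 0, 0, 0], [-0.5, 2.5, 3.5, 0, 0, 0], [-0.5, 4.8, 0, 0, 0, -5.5], [-0.5, 4.8, 0, 0, 0, 0], [-0.5, 4.8, 0, 0, 0, 0], [-0.5, 4.8, 0, 0, 0, 0]], "grip": 0.6}}

```text
clock: 5.05
position: [0.481, 0.1373, 0.2605]
ee_rot: [-3.123, 0.327, -0.004]
force: [-0.1, 0.1, 0.5]
width: 0.594
```

{"method": "move_arm", "body": {"series": [[-0.5, 4.8, 0, 0, 0, 0], [-0.5, 4.8, 0, 0, 0, 0], [-0.5, 4.8, 0, 0, 0, 0], [-0.5, 4.8, 0, 0, 0, 0], [0, 2.5, 0, 0, 0, 0], [0, 0, 0, 0, 0, 0]]}}

```text
clock: 5.65
position: [0.4593, 0.3574, 0.2599]
ee_rot: [-3.122, 0.317, 0.001]
force: [0.4, 0.2, 1.1]
width: 0.601
```

```bash
python3 - <<'E'
from h import *
t=cam("top","pics/t2.png");s=cam("side","pics/s2.png")
a=cv2.resize(t["color"][140:228,225:331],None,fx=5,fy=5,interpolation=2)
b=cv2.resize(s["color"][245:320,215:290],(270,270),interpolation=2)
b=np.vstack([b,cv2.resize(t["color"][180:234,110:200],(270,170),interpolation=2)])
print(a.shape,b.shape)
cv2.imwrite("pics/b2.png",np.hstack([a,b])[:,:,::-1])
print({k:v.round(4) for k,v in monitor.observe().items() if k in("position","ee_rot","width")})
E
```

```text
(440, 530, 3) (440, 270, 3)Traceback (most recent call last):
  File "<stdin>", line 8, in <module>
AttributeError: 'float' object has no attribute 'round'
```

View pics/b2.png

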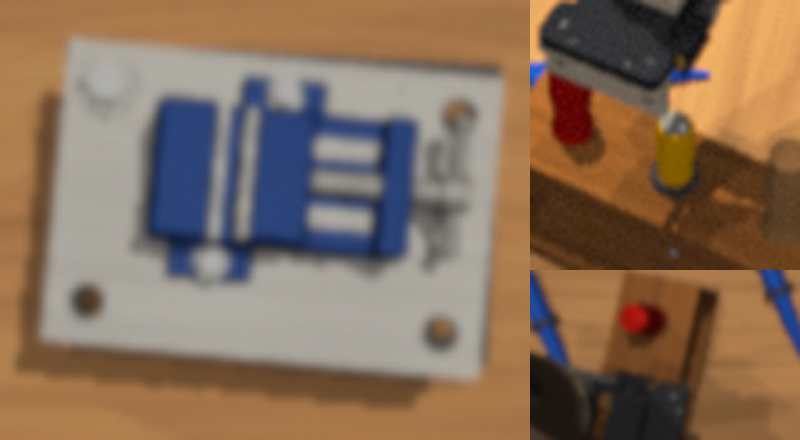

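```bash
python3 - <<'E'
from h import *
t=cv2.imread("pics/t2.png");s=cv2.imread("pics/s2.png")
cv2.imwrite("pics/b3.png",np.hstack([cv2.resize(t[120:280,80:240],(400,400)),cv2.resize(s[210:384,170:344],(400,400))]))
from scipy.optimize import least_squares
im=cam("top")
u=lambda x,y:((x+.5)/5-.5+225,(y+.5)/5-.5+140)
P=[(90,130),(90,-130),(-90,-130),(-90,130),(-65,-105),(-65,105),(65,-105)]
U=[u(70,38),u(502,74),u(480,380),u(40,343),u(440,332),u(88,301),u(459,112),u(106,83)]
P3=[(a/1e3,b/1e3,.122) for a,b in P]+[(.065,.105,.134)]
def T(p,X):
    c,s_=np.cos(p[2]),np.sin(p[2]);X=np.array(X);return np.c_[p[0]+c*X[:,0]-s_*X[:,1],p[1]+s_*X[:,0]+c*X[:,1],X[:,2]]
r=least_squares(lambda p:(proj(im,T(p,P3))-U).ravel(),[.55,0,-.15],loss="soft_l1")
print("plate",r.x.round(4));print((proj(im,T(r.x,P3))-U).round(1).tolist());print(T(r.x,P3)[4:].round(4).tolist())
o=monitor.observe();print(o["position"],o["ee_rot"])
E
```

```text
plate [ 0.5752 -0.0432 -0.0868]
[[-0.5, 0.1], [0.3, 0.3], [-0.0, -0.5], [0.3, -0.4], [0.2, 0.0], [-0.1, 0.3], [-0.2, 0.4], [-0.0, -0.3]]
[[0.5013, -0.1422, 0.122], [0.5195, 0.067, 0.122], [0.6308, -0.1535, 0.122], [0.649, 0.0558, 0.134]]
[0.46123379 0.35147609 0.25967862] [ 3.12417700e+00 -3.27895558e-01  6.53780809e-04]
```

View pics/b3.png

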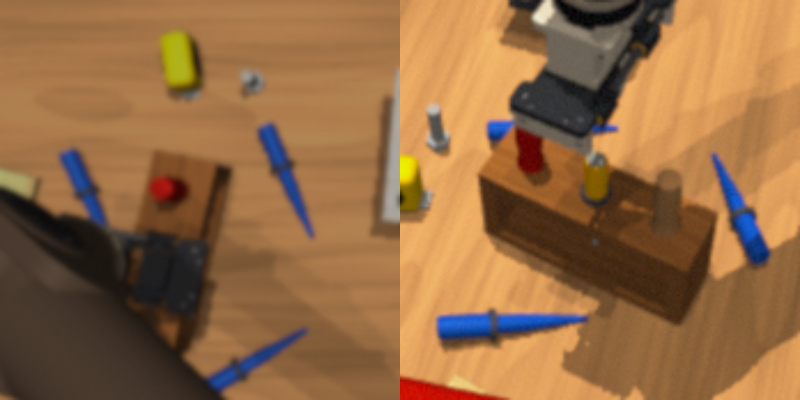

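The blue look-alikes, which stood on their points, have toppled by themselves. My path stayed above z 0.23 there. The pin, driver, chisel, bolts and tape are unmoved. The plate is now about 6 mm from line, so the holes overlap by 13 to 14 mm, enough for the 6 mm point. I'll grasp the pin.

{"method": "move_arm", "body": {"series": [[-0.3, 0.65, 0, 0, 0, 0], [0, 0, -4, 0, 0, 0], [0, 0, -4, 0, 0, 0], [0, 0, -2, 0, 0, 0], [0, 0, -1.1, 0, 0, 0], [0, 0, 0, 0, 0, 0], [0, 0, 0, 0, 0, 0], [0, 0, 0, 0, 0, 0]]}}

```text
clock: 6.6
position: [0.4587, 0.3591, 0.1503]
ee_rot: [-3.123, 0.328, -0.003]
force: [-0.4, -0.4, 0.0]
width: 0.596
```

{"method": "move_arm", "body": {"series": [[0, 0, 0, 0, 0, 0], [0, 0, 0, 0, 0, 0], [0, 0, 0, 0, 0, 0], [0, 0, 0, 0, 0, 0], [0, 0, 0, 0, 0, 0], [0, 0, 0, 0, 0, 0]], "grip": 0, "force": 50}}

```text
clock: 7.2
position: [0.458, 0.3585, 0.1488]
ee_rot: [-3.124, 0.327, -0.0]
force: [-0.5, -0.5, 2.1]
width: 0.256
```

{"method": "move_arm", "body": {"series": [[0, 0, 2, 0, 0, 0], [0, 0, 4, 0, 0, 0], [0, 0, 5, 0, 0, 0], [0, 0, 5, 0, 0, 0], [0, 0, 3.5, 0, 0, 0], [0.3, -3, 0, 0, 0, 0], [0.4, -4.5, 0, 0, 0, 4], [0.4, -4.5, 0, 0, 0, 4]]}}

```text
clock: 8.0
position: [0.4684, 0.2374, 0.3433]
ee_rot: [3.139, -0.102, -0.001]
force: [1.7, -1.1, -2.6]
width: 0.255
```

{"method": "move_arm", "body": {"series": [[0.4, -4.7, 0, 0, 0, 0], [0.4, -4.7, 0, 0, 0, 0], [0.4, -4.7, 0, 0, 0, 0], [0.4, -4.7, 0, 0, 0, 0], [0.4, -4.7, 0, 0, 0, 0], [0.4, -4.7, 0, 0, 0, 0], [0.4, -4.7, 0, 0, 0, 0], [0.4, -4.7, 0, 0, 0, 0]]}}

```text
clock: 8.8
position: [0.5003, -0.1393, 0.3434]
ee_rot: [-3.14, 0.108, 0.001]
force: [1.5, 0.2, -3.1]
width: 0.254
```

{"method": "move_arm", "body": {"series": [[0.3, -0.7, -3, 0, 0, 0], [0, 0, -3, 0, 0, 0], [0, 0, 0, 0, 0, 0], [0, 0, 0, 0, 0, 0], [0, 0, 0, 0, 0, 0], [0, 0, 0, 0, 0, 0]]}}

```text
clock: 9.4
position: [0.5047, -0.1442, 0.2853]
ee_rot: [3.139, -0.107, 0.004]
force: [-0.1, 0.0, -2.8]
width: 0.25
```

```bash
python3 - <<'E'
from h import *
t=cam("top","pics/t4.png");s=cam("side","pics/s4.png")
o=monitor.observe();print(o["position"],o["ee_rot"],o["width"],o["force"])
p=o["position"];R=cv2.Rodrigues(o["ee_rot"])[0]
tip=p+R[:,2]*.1295;print("tip if aligned",tip,proj(s,tip),proj(s,[.5013,-.1422,.122]),proj(s,[.5067,-.1465,.112]),proj(s,p))
for d in outline_of("side","pin_tip"): print(d["rect"],round(d["p"],2))
c=s["color"][110:190,235:335];cv2.imwrite("pics/b4.png",cv2.resize(c,(750,600),interpolation=2)[:,:,::-1])
E
```

```text
[ 0.5044258  -0.14432735  0.28486831] [ 3.13935952e+00 -1.07797868e-01  2.93871484e-03] 0.2556731872063389 [-0.35259813  0.33692979 -1.8267703 ]
tip if aligned [ 0.50466626 -0.14438505  0.15536855] [[284.1990606 145.358904 ]] [[284.57983683 154.42041132]] [[283.02883054 155.70938043]] [[286.48004016 110.03866866]]
[307.5, 274.9, 25.8, 50.5] 0.84
[187.2, 343.7, 61.2, 15.3] 0.73
[281.0, 116.0, 10.2, 30.4] 0.56
```

View pics/b4.png

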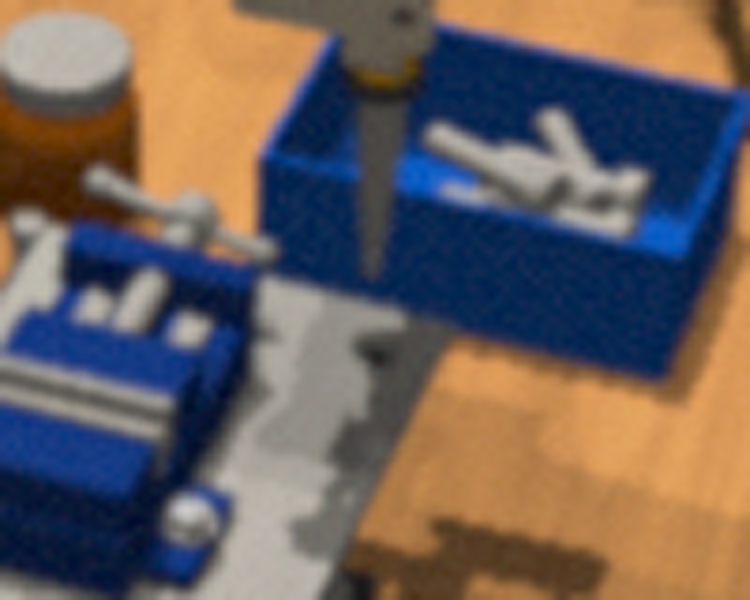

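The side view shows the pin's tip at crop (372,278) → image (284.1,146.6), predicted (284.2,145.4), and the hole at (284.3,155.6) with the same small vertical offset. So the tip is over the hole, and I'll descend with the force watched.

{"method": "move_arm", "body": {"series": [[0, 0, -1.5, 0, 0, 0], [0, 0, -1, 0, 0, 0], [0, 0, -0.5, 0, 0, 0], [0, 0, -0.5, 0, 0, 0], [0, 0, -0.5, 0, 0, 0], [0, 0, 0, 0, 0, 0], [0, 0, 0, 0, 0, 0]]}}

```text
clock: 10.25
position: [0.504, -0.1445, 0.2439]
ee_rot: [3.14, -0.109, 0.0]
force: [-0.5, -0.5, -2.9]
width: 0.252
```

{"method": "move_arm", "body": {"series": [[0, 0, -0.4, 0, 0, 0], [0, 0, -0.4, 0, 0, 0], [0, 0, -0.4, 0, 0, 0], [0, 0, 0, 0, 0, 0], [0, 0, 0, 0, 0, 0]]}}

```text
clock: 10.75
position: [0.5037, -0.1444, 0.2315]
ee_rot: [-3.14, 0.109, 0.001]
force: [-0.2, 0.6, -2.6]
width: 0.252
```

{"method": "move_arm", "body": {"series": [[0, 0, -0.6, 0, 0, 0], [0, 0, -0.6, 0, 0, 0], [0, 0, -0.6, 0, 0, 0], [0, 0, -0.6, 0, 0, 0], [0, 0, 0, 0, 0, 0], [0, 0, 0, 0, 0, 0]]}}

```text
clock: 11.35
position: [0.504, -0.1445, 0.2074]
ee_rot: [-3.14, 0.108, 0.0]
force: [-0.7, 2.4, -3.7]
width: 0.248
```

{"method": "move_arm", "body": {"series": [[0.06, -0.05, -0.4, 0, 0, 0], [0.06, -0.05, -0.4, 0, 0, 0], [0.06, -0.05, -0.4, 0, 0, 0], [0, 0, 0, 0, 0, 0], [0, 0, 0, 0, 0, 0]]}}

```text
clock: 11.85
position: [0.5056, -0.146, 0.1954]
ee_rot: [-3.14, 0.109, 0.001]
force: [0.1, 2.8, -3.8]
width: 0.252
```

{"method": "move_arm", "body": {"series": [[0, 0, -0.4, 0, 0, 0], [0, 0, -0.4, 0, 0, 0], [0, 0, -0.4, 0, 0, 0], [0, 0, 0, 0, 0, 0], [0, 0, 0, 0, 0, 0]]}}

```text
clock: 12.35
position: [0.5059, -0.1456, 0.1833]
ee_rot: [-3.139, 0.108, -0.0]
force: [0.8, 4.9, -4.2]
width: 0.253
```

{"method": "move_arm", "body": {"series": [[0.04, 0.06, -0.3, 0, 0, 0], [0, 0, -0.3, 0, 0, 0], [0, 0, -0.3, 0, 0, 0], [0, 0, 0, 0, 0, 0], [0, 0, 0, 0, 0, 0]]}}

```text
clock: 12.85
position: [0.5065, -0.1456, 0.1745]
ee_rot: [3.14, -0.109, 0.001]
force: [4.1, 2.9, -5.8]
width: 0.25
```

{"method": "move_arm", "body": {"series": [[0.07, 0.06, -0.2, 0, 0, 0], [0, 0, -0.3, 0, 0, 0], [0, 0, -0.3, 0, 0, 0], [0, 0, 0, 0, 0, 0], [0, 0, 0, 0, 0, 0]]}}

```text
clock: 13.35
position: [0.5069, -0.1453, 0.1664]
ee_rot: [3.139, -0.109, 0.0]
force: [3.8, -0.7, -5.9]
width: 0.253
```

{"method": "move_arm", "body": {"series": [[0.05, 0, -0.3, 0, 0, 0], [0, 0, -0.3, 0, 0, 0], [0, 0, -0.2, 0, 0, 0], [0, 0, 0, 0, 0, 0], [0, 0, 0, 0, 0, 0]]}}

```text
clock: 13.85
position: [0.5071, -0.1451, 0.1584]
ee_rot: [3.139, -0.109, -0.001]
force: [2.0, -2.8, -5.4]
width: 0.255
```

{"method": "move_arm", "body": {"series": [[0, 0, -0.2, 0, 0, 0], [0, 0, -0.15, 0, 0, 0], [0, 0, -0.1, 0, 0, 0], [0, 0, 0, 0, 0, 0], [0, 0, 0, 0, 0, 0]]}}

```text
clock: 14.35
position: [0.5077, -0.1452, 0.1557]
ee_rot: [3.139, -0.109, 0.002]
force: [-2.8, -2.1, 13.9]
width: 0.255
```

The collar has met the plate at TCP z 0.1557 (0.1555 expected), with the z force at +14 N. I'll press slightly more, then release and retreat.

{"method": "move_arm", "body": {"series": [[0, 0, -0.1, 0, 0, 0], [0, 0, -0.1, 0, 0, 0], [0, 0, 0, 0, 0, 0], [0, 0, 0, 0, 0, 0]]}}

```text
clock: 14.75
position: [0.5086, -0.1457, 0.1556]
ee_rot: [3.138, -0.109, 0.006]
force: [-6.9, -2.5, 32.0]
width: 0.255
```

{"method": "move_arm", "body": {"series": [[0, 0, 0.15, 0, 0, 0], [0, 0, 0, 0, 0, 0], [0, 0, 0, 0, 0, 0], [0, 0, 0, 0, 0, 0], [0, 0, 0, 0, 0, 0]], "grip": 0.5}}

```text
clock: 15.25
position: [0.507, -0.1446, 0.1533]
ee_rot: [-3.139, 0.108, 0.001]
force: [0.3, 0.6, 0.5]
width: 0.498
```

{"method": "move_arm", "body": {"series": [[0, 0, 1, 0, 0, 0], [0, 0, 3, 0, 0, 0], [0, 0, 4, 0, 0, 0], [-1, -2, 3, 0, 0, 0], [-2, -4, 0, 0, 0, 0], [-2, -4.5, 0, 0, 0, 0], [-2, -4.5, 0, 0, 0, 0], [-2, -4.5, 0, 0, 0, 0]]}}

```text
clock: 16.05
position: [0.4164, -0.3413, 0.2648]
ee_rot: [3.139, -0.108, 0.002]
force: [1.2, -0.6, -0.6]
width: 0.507
```

{"method": "move_arm", "body": {"series": [[-2, -4.5, 0, 0, 0, 0], [-2, -4.5, 0, 0, 0, 0], [0, 0, 0, 0, 0, 0], [0, 0, 0, 0, 0, 0], [0, 0, 0, 0, 0, 0]]}}

```text
clock: 16.55
position: [0.3781, -0.4287, 0.264]
ee_rot: [-3.139, 0.106, -0.001]
force: [0.4, 0.7, -0.1]
width: 0.498
```

```bash
python3 - <<'E'
from h import *
t=cam("top","pics/t5.png");s=cam("side","pics/s5.png")
cv2.imwrite("pics/b5.png",np.hstack([cv2.resize(t["color"][140:230,240:330],(400,400),interpolation=2),cv2.resize(s["color"][110:210,215:315],(400,400),interpolation=2)])[:,:,::-1])
h=[.507,-.1455]
print("cap expected",proj(t,h+[.182]),proj(s,h+[.182]),"collar",proj(s,h+[.122]))
for n in("top","side"):
  for th in("pin_grip","chisel","driver","bolt1","tape","jar"):
    print(n,th,[([int(v) for v in x["rect"]],round(x["p"],2)) for x in outline_of(n,th)[:4]])
E
```

```text
cap expected [[317.14720755 203.85700105]] [[283.95410263 138.08550502]] collar [[283.01365791 153.42120081]]
top pin_grip [([102, 179, 25, 42], 0.79), ([161, 253, 40, 27], 0.63), ([180, 171, 22, 39], 0.59)]
top chisel [([126, 240, 17, 18], 0.68)]
top driver []
top bolt1 [([174, 147, 14, 9], 0.63), ([126, 240, 19, 15], 0.3)]
top tape [([145, 132, 16, 26], 0.8)]
top jar [([339, 146, 3, 10], 0.73), ([357, 137, 27, 22], 0.66), ([123, 180, 50, 84], 0.54)]
side pin_grip [([187, 346, 63, 10], 0.84), ([302, 277, 28, 50], 0.66), ([209, 261, 47, 9], 0.63), ([277, 138, 11, 23], 0.56)]
side chisel [([280, 283, 12, 27], 0.88), ([281, 138, 5, 18], 0.5)]
side driver [([221, 256, 11, 28], 0.56), ([209, 135, 81, 79], 0.38)]
side bolt1 [([182, 255, 8, 21], 0.6)]
side tape [([153, 276, 31, 23], 0.67)]
side jar [([221, 254, 10, 28], 0.73), ([233, 110, 21, 30], 0.58)]
```

View pics/b5.png

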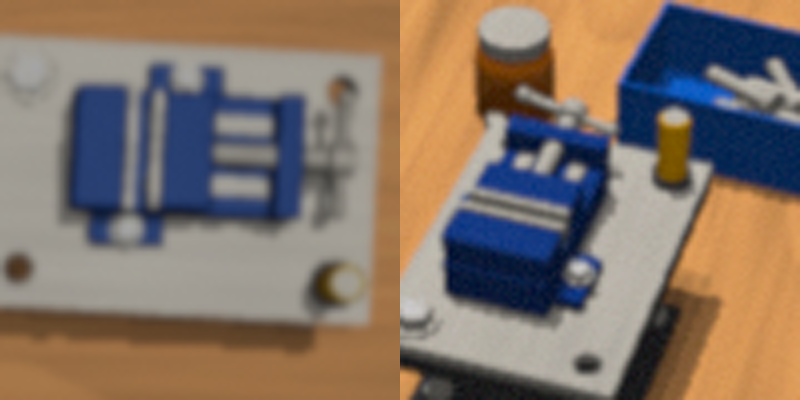

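The pin stands upright with its collar on the plate. Its cap is at top (317.0,203.7) against (317.1,203.9) expected, and at side (284,138.7) against (284.0,138.1). The plate is in line over the flange, and the bystanders' outlines match the start. Handing in.

```bash
python3 -c "
from h import *
print(workorder.sign_off(), monitor.observe()['clock'])"
```

```text
the job is handed in; nothing more can be done
the job is handed in; nothing more can be done
```

The bull pin is fully home through both holes, collar down on the plate, and the job was handed in at about 17 s of robot time.

- **Push:** I swung the vise from about 0.12 rad to about 0.025 rad, which left the holes overlapping by 13 to 14 mm.
- **Pin:** I took the yellow-handled pin from the rack's middle hole and lowered it through both holes. I corrected sideways by the force readings as the taper drew the plate into line. The collar met the plate at a grip height of 155.6 mm, against 155.5 mm expected. I pressed with about 32 N, released it and moved the arm clear.
- **Last checks:** Both cameras show the pin upright, its cap within 1 pixel of where it should be, and the plate in line with the flange.
- **Bystanders:** The chisel, tape, jar and one bolt were found where they started in both or one of the views. The second bolt was not identified with certainty in the final top view. The driver was found only in the side view, and one detection there mislabelled it as the jar.
- **Blue look-alikes:** The three blue pins, standing on their points on the bench, were lying down when I looked after the push. The arm had not come near them.

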